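Tipping test of a repaired side-tipping wagon

TASK

Test the repaired tipping wagon: take the plain rectangular stone from between the two arch stones in the wooden box and set it down without dropping it on the middle of the wagon's bed, flat and lengthwise along the track between the two end plates. Then lean the control stick straight sideways as far as it goes, towards the side of the track where the empty tray stands, hold it over until the stone lies in the tray and about a second longer, and let the stick go back to its centre. Do not disturb the other things on the bench.

Things in the scene. Friction and masses are not known exactly. Their poses are not given: they have to be found in the camera images.
- stone_mid (a point): centre of the plain brick-shaped toy building stone, 66 (its x) x 34 (y) x 36 mm (z), about 150 g. It stands between two arch stones with 2 mm gaps along its long sides, so there it can be held only by its ends (30 mm free beyond each). On the bed only 9 mm are left beyond its ends, so there it can be held only by its long sides: set it on the bare bench in between and take it again that way.
- stonebox: open box of light wood, 136 (x) x 120 (y) x 34 mm high, walls and floor 5 mm, fixed; origin at the centre of its underside. The three stones stand on its floor with their lengths along its x, and their tops 41 mm above the bench, 7 mm above the box's rim.
- arch_a_mid (a point): centre of the arch stone on the +y side of the plain stone, same size and material as it, with a half-round bite of 17 mm radius in the long face away from the plain stone. Stays in the box.
- arch_b_mid (a point): centre of the arch stone on the -y side of the plain stone, as the other.
- bed_floor (a point): middle of the floor of the wagon's sheet-metal tipping bed, on its upper face; x along the track, y across, z up; 85 mm above the bench when level. 84 mm inside between two end plates 50 mm high, 92 mm wide, tapering to 40 mm at the top. Floor flat to 24 mm either side, then rising 12 degrees to the open long sides at 49 mm. It yields a little if pressed off the middle. Wagon and its 220 mm of track are fixed.
- bed (a joint): tip angle of the bed, rad: 0 level, positive when tipped down to the +y side of point bed_floor, negative to the -y side. The servo follows the stick: bed = 2.24 x stick, at once, up to 1.01 rad either way; with the stick released it is level.
- tray: empty open tray of bare sheet metal, 170 (x) x 115 (y) x 28 mm high, walls 3 mm, fixed, close beside the track level with the bed, on its +y or its -y side; origin at the centre of its underside. The stone slides down into it when the bed is tipped that way. The bench between the robot and the track is bare.
- control: radio control box, black with a bright top plate, 120 (x) x 100 (y) x 36 mm high, fixed, turned roughly parallel to the track (within 0.35 rad); origin at the centre of its underside; a stub aerial 75 mm high stands at its +x end. The stick stands in the middle of its top.
- knob (a point): centre of the black ball knob, 24 mm across, on top of the stick. Upright it is 95 mm above the bench, 55 mm above the stick's pivot (40 mm above the bench on the box's middle).
- stick (a joint): sideways lean of the stick, rad: 0 centred, positive towards the control box's +y, negative towards its -y, stops at 0.45 either way. A spring brings it back to the centre; at the stop it takes about 8 N at the knob. Leaning it to +y tips the bed to its +y side, leaning it to -y to its -y side.
- stick_fore (a joint): fore-and-aft lean of the stick, rad, positive towards the control box's +x; also spring-centred, stops at 0.45. Not needed here: keep it near 0 (below 0.2 either way).
- loco_mid (a point): centre of the red tin locomotive, 160 x 62 x 95 mm, 40 mm above the bench; it stands beside the track on the side without the tray. Leave alone.
- top: blue spinning top, 72 mm across, 87 mm high, in its turned wooden foot; origin at the centre of its underside. Leave alone.
- tweezers: steel block 70 x 40 x 26 mm with three tweezers standing in it up to 132 mm; origin at the centre of its underside. Leave alone.
- key: brass clockwork key about 56 x 46 mm lying flat, 8 mm thick. Leave alone.
- driver: screwdriver with wooden handle, 120 mm long, lying. Leave alone.
Things that resemble listed ones, but are neither listed nor needed, are in the scene too. Of the things that look like the tray, the smallest one is meant. What is shaped like the part that bears stone_mid but pink is not meant.

How it is judged:
By the outcome, as a careful person would: the job done as asked, in the order asked, and still so for the second after the job is handed in, with the robot touching nothing.
It also fails if it takes over 67 s, if anything falls off the work surface, if the arm or the gripper's body presses on something with over 40 N, if the wrist force passes 120 N, or if a joint passes its speed limit or range.

ROBOT

A 6-joint arm with a two-finger parallel gripper is mounted at the origin on the work surface. World frame = base frame: x ahead of the robot, y to its left, z up, the work surface at z = 0. Lengths are in mm, angles in rad, forces in N, time in s.
With the tool pointing down it reaches from about 275 to 750 mm from the base axis. Payload 10.2 kg.
Tool frame: the origin (TCP) lies between the finger pads; the fingertips stand 17 mm ahead of it and the grasp point (between the pads) lies 2 mm behind it; z points along the fingers, y is the line along which they close (so a half turn about z gives the same grasp; the last joint's range is limited). The gripper opens to 85 mm and grips with 20 to 120 N. Pads are 22 mm wide; open, the fingers measure 114 mm over their backs; the gripper's body (76 mm by 85 mm) begins 54 mm behind the grasp point. The pads swing forward as they close: fully open they stand 13 mm farther back than shut.
Start: joints at [1.025, 0.313, 1.498, -0, 1.331, -0.223], TCP at [166.555, 497.886, 248.294] pointing down, gripper open.
Joint ranges: [-2.94, 2.94], [-0.97, 2.17], [0.19, 2.56], [-1.23, 4.37], [0.02, 3.11], [-2.88, 2.88]. Speed limits (rad/s): [2.39, 2.39, 3.01, 3.14, 3.14, 3.14].

INTERFACE

Orientations are given as a unit quaternion [w, x, y, z].
In Python, from rig import * gives the robot as it stands.
- The arm moves only by the tool step_arm, never from a script. Its argument "commands" is text: rows parted by semicolons, each of 7 numbers parted by spaces: the opening, from 0 (shut) to 1 (fully open), then the shift along the tool's x, y, z in cm, then the turn, a rotation vector about the tool's x, y, z in rad. In form: hand x y z rx ry rz; .... A call has 1 to 20 rows; each row is the pose to reach, as a shift and turn from the pose commanded when the call began, along the tool's axes at that moment; what a row does not reach only later rows make up. A row lasts 1/12 s, in which the tool goes at most 41.7 mm and 7.16 degrees, less where a joint would pass 70% of its speed; a pose out of reach is approached as far as the arm can. A call with a gripper value outside its range is refused whole. The fingers move at their own pace and stop on an object; "newtons" is the grip in N (left out, the last holds). Time passes only in rows, so rows that repeat a pose let the fingers close. It gives the time, the measured TCP pose, the force, the opening and the grip force at its end, in the units of the state.
- sense(): the state, without advancing time (a new reading comes with each control period).
- capture(name): name is "scene" or "top"; returns the picture (384x512x3 uint8, red, green, blue); there is no depth.
- camera_model(name): a dict with "mtx" (3x3 intrinsics, pixels), "eye" and "rotation" of the camera in the world. Camera axes: x right, y down, z forward; pixel columns grow to the right and rows downward; lengths in mm; the calibration is good to about 2 mm. A picture is of the moment at which its call begins. camera_model takes no time and is no camera call.
- finish_job(): hands the job in; it is judged then, once.
Trained networks look in the newest picture that a camera, given by its name, has taken for a name from the list of things; names that differ only in an ending like _2 or _b are one class to them, and where a whole thing is asked for, a point or a joint stands for the part that bears it (a point fixed in the world has none). Each returns a list of dicts, best first, with "score" (0 to 1); they miss things now and then, are a little off and sometimes report something else, mostly with a low value. They report only what shows in the picture. A call takes as long as a camera call. They do not tell look-alikes from the thing itself.
- search_frame(camera, label): "rect" ([centre column, centre row, width, height] in pixels, round what is visible of it).
- trace(camera, label): "mask" (384x512 bool, what is visible of it) and "rect" ([centre column, centre row, width, height] in pixels, round what is visible of it).
- spot_point(camera, label): "xy" ([column, row] in pixels: a listed point, or the origin of a listed thing).
The state is a dict: "time_s": time; "joints": joint angles; "dq": joint speeds; "tau": joint torques, N m; "eef_pos": TCP position; "ee_rot": TCP orientation; "force": force on the tool from outside, world axes, zero at the start; "wrist_torque": the same for the moment, N m; "grip_width": opening from 0.0 (shut) to 1.0 (fully open); "grip_force": force on a finger pad.
Only numpy, scipy, OpenCV 4.12 (cv2) and the standard library are available. Lean on these libraries where they do the work, as an engineer would, in place of code of your own. Each camera call takes 0.05 s, during which the arm holds its last target. There are 200 camera calls.

## Working session

There is one attempt and no reset: what is moved stays moved. The work goes in short steps, Python scripts to look and compute and a tool call to move; the robot and the scene stay as the last step left them, time stands still between calls to the robot, and variables do not carry over. Pictures are saved under pics/ and viewed, at most 13 in all, crops included, and the job is handed in when it is done.

Besides the shell and the picture viewer there is one more tool, called after "Call:" by a JSON object that holds its "method" and its "body", one argument or row to a line. step_arm: Moves the arm, as the interface text tells. Its arguments: {"type":"object","properties":{"commands":{"type":"string"},"newtons":{"type":"number"}},"required":["commands"]}

```bash
mkdir -p pics; ls
cat > h.py <<'E'
from rig import *
import numpy as np, cv2
from scipy.spatial.transform import Rotation as R
def proj(n,P):
    m=camera_model(n); Rm=np.array(m["rotation"]); e=np.array(m["eye"]); K=np.array(m["mtx"])
    c=(np.atleast_2d(P)-e)@Rm; u=c@K.T; return u[:,:2]/u[:,2:]
def ray(n,px,z):
    m=camera_model(n); Rm=np.array(m["rotation"]); e=np.array(m["eye"]); K=np.array(m["mtx"])
    d=Rm@np.linalg.inv(K)@np.array([px[0],px[1],1.]); return e+d*(z-e[2])/d[2]
def save(n,f,img=None):
    i=capture(n) if img is None else img
    cv2.imwrite("pics/"+f,cv2.cvtColor(i,cv2.COLOR_RGB2BGR)); return i
def tri(a,b):
    A=[];
    M=np.zeros((3,3));v=np.zeros(3)
    for n,px in (("scene",a),("top",b)):
        m=camera_model(n);d=np.array(m["rotation"])@np.linalg.inv(np.array(m["mtx"]))@np.array([px[0],px[1],1.]);d/=np.linalg.norm(d)
        Q=np.eye(3)-np.outer(d,d);M+=Q;v+=Q@np.array(m["eye"])
    return np.linalg.solve(M,v)
E
python3 - <<'E'
from h import *
np.set_printoptions(precision=2,suppress=True)
for n in("scene","top"):
    m=camera_model(n);print(n,np.array(m["eye"]),np.array(m["rotation"]))
    save(n,n+"0.png")
P=["stone_mid","arch_a_mid","stonebox","bed_floor","tray","control","knob","loco_mid","top","tweezers"]
H=dict(stone_mid=23,arch_a_mid=23,bed_floor=85,knob=95,loco_mid=40)
for l in P:
    for n in("scene","top"):
        for r in spot_point(n,l)[:4]: print(l,n,round(r["score"],2),np.round(r["xy"],1),np.round(ray(n,r["xy"],H.get(l,0))))
print(sense())
E
```

```text
pics
scene [1270.52  119.6   935.73] [-0.24  0.57  0.73 -0.3 ]
top [ 342.57  -69.75 1120.14] [-0.04  0.71 -0.7   0.05]Traceback (most recent call last):
  File "<stdin>", line 10, in <module>
  File "h.py", line 9, in ray
    d=Rm@np.linalg.inv(K)@np.array([px[0],px[1],1.]); return e+d*(z-e[2])/d[2]
      ~~^~~~~~~~~~~~~~~~~
ValueError: matmul: Input operand 1 has a mismatch in its core dimension 0, with gufunc signature (n?,k),(k,m?)->(n?,m?) (size 3 is different from 4)
```

```bash
sed -i 's/np.array(m\["rotation"\])/qm(m["rotation"])/' h.py; sed -i 's/^def proj/def qm(q): return R.from_quat(np.roll(q,-1)).as_matrix()\ndef proj/' h.py
python3 - <<'E'
from h import *
np.set_printoptions(precision=2,suppress=True)
for n in("scene","top"): capture(n);print(qm(camera_model(n)["rotation"]))
P=["stone_mid","arch_a_mid","stonebox","bed_floor","tray","control","knob","loco_mid","top","tweezers"]
H=dict(stone_mid=23,arch_a_mid=23,bed_floor=85,knob=95,loco_mid=40)
for l in P:
    for n in("scene","top"):
        for r in spot_point(n,l)[:4]: print(l,n,round(r["score"],2),np.round(r["xy"],1),np.round(ray(n,r["xy"],H.get(l,0))))
print(sense())
E
```

```text
[[-0.23  0.69 -0.68]
 [ 0.97  0.17 -0.17]
 [-0.   -0.7  -0.71]]
[[ 0.02 -0.99  0.13]
 [-1.   -0.02 -0.01]
 [ 0.02 -0.13 -0.99]]
stone_mid scene 0.64 [428.7 210.8] [319. 437.  23.]
stone_mid top 0.8 [ 82.4 244.7] [315. 437.  23.]
stone_mid top 0.78 [121.9 206.9] [433. 326.  23.]
stone_mid top 0.21 [200.2 156.3] [599.  91.  23.]
arch_a_mid scene 0.51 [411.7 237.8] [443. 383.  23.]
stonebox scene 0.16 [424.1 305.5] [648. 414.   0.]
stonebox top 0.89 [122.3 206.6] [436. 333.   0.]
stonebox top 0.21 [131.8 205.5] [441. 303.   0.]
bed_floor scene 0.76 [264.1 241.9] [606. -22.  85.]
bed_floor top 0.77 [236.  149.8] [607. -24.  85.]
tray scene 0.94 [226.  263.2] [ 640. -124.    0.]
tray scene 0.8 [225.3 165.8] [ 235. -247.   -0.]
tray scene 0.62 [128.3 172.7] [ 350. -567.    0.]
tray top 0.67 [408.3 239.7] [ 352. -573.    0.]
tray top 0.65 [269.6 147.4] [ 640. -129.    0.]
tray top 0.64 [307.2 273.5] [ 241. -253.    0.]
control scene 0.69 [177.5 208.2] [ 471. -336.    0.]
control top 0.66 [329.9 201.6] [ 468. -325.    0.]
knob scene 0.6 [177.1 185. ] [ 461. -327.   95.]
knob scene 0.41 [157.
[... 479 characters left out ...]
6.  148.6] [ 644. -444.    0.]
tweezers scene 0.96 [158.3 259.3] [ 672. -315.    0.]
tweezers scene 0.27 [394.9 240.7] [445. 341.   0.]
tweezers top 0.7 [327.1 133. ] [ 693. -317.    0.]
tweezers top 0.52 [104.7 206.4] [436. 388.   0.]
tweezers top 0.16 [203.5 154.1] [612.  84.   0.]
{'time_s': 1.25, 'joints': array([ 1.02,  0.31,  1.5 ,  0.  ,  1.33, -0.22]), 'dq': array([-0., -0., -0., -0., -0.,  0.]), 'tau': array([  0.  , -41.22, -25.99,  -0.  ,   0.  ,  -0.  ]), 'eef_pos': array([166.53, 497.9 , 248.3 ]), 'ee_rot': array([-0.  ,  0.16,  0.99,  0.  ]), 'force': array([-0.33, -0.25,  0.33]), 'wrist_torque': array([ 0.02,  0.01, -0.04]), 'grip_force': 0.0, 'grip_width': 0.9978402329995308}
```

View pics/scene0.png

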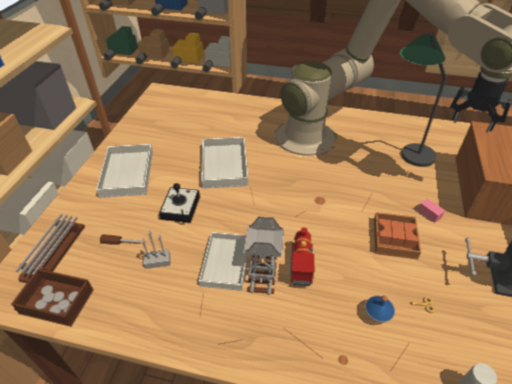

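View pics/top0.png

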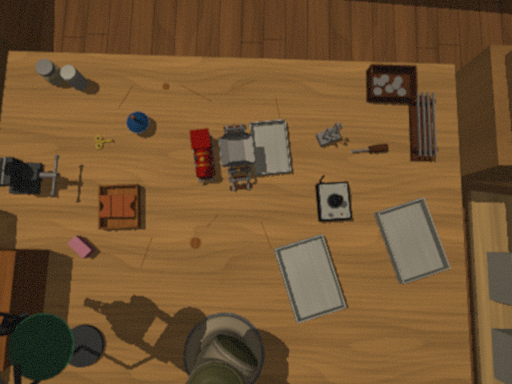

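Run:
```python
from h import *
np.set_printoptions(precision=1,suppress=True)
I=capture("top");S=capture("scene")
def crop(im,c,r,w,h,s): return cv2.resize(im[r:r+h,c:c+w],None,fx=s,fy=s,interpolation=cv2.INTER_CUBIC)
a=crop(I,90,175,60,60,5);b=crop(I,215,110,80,90,5)[:, :400];c=crop(I,305,165,60,60,5);d=crop(S,365,205,60,60,5)
canvas=np.zeros((600,800,3),np.uint8)
canvas[0:300,0:300]=a;canvas[300:600,0:300]=c;canvas[0:450,300:700]=b;
e=crop(S,150,175,45,50,3);canvas[450:600,300:435]=e
e=crop(S,370,205,55,50,3);canvas[450:600,435:600]=e
save("","c1.png",canvas)
for l,z,pt in [("stonebox",34,(122,207)),("stone_mid",41,(120,207)),("tray",28,(270,148)),("control",36,(334,200)),("bed_floor",110,(238,147)),("arch_a_mid",41,0),("loco_mid",40,0)]:
  for r in trace("top",l)[:3]:
    m=r["mask"].astype(np.uint8);ys,xs=np.nonzero(m)
    P=np.array([ray("top",(x,y),z)[:2] for x,y in zip(xs,ys)],np.float32)
    if len(P)>5:
        q=cv2.minAreaRect(P);print(l,round(r["score"],2),np.round(r["rect"]),len(P),"c",np.array(q[0]),"sz",np.array(q[1]),"ang",round(q[2],1))
```

```text
stonebox 0.88 [120. 207.  40.  44.] 1047 c [434.1 330.5] sz [136.8 127.7] ang 3.6
stone_mid 0.52 [119. 207.  15.  22.] 274 c [432.5 333.9] sz [70.4 36.1] ang 4.0Traceback (most recent call last):
  File "<stdin>", line 14, in <module>
  File "h.py", line 9, in ray
    m=camera_model(n); Rm=qm(m["rotation"]); e=np.array(m["eye"]); K=np.array(m["mtx"])
ValueError: time passes only in moves, steps and waits
```

View pics/c1.png

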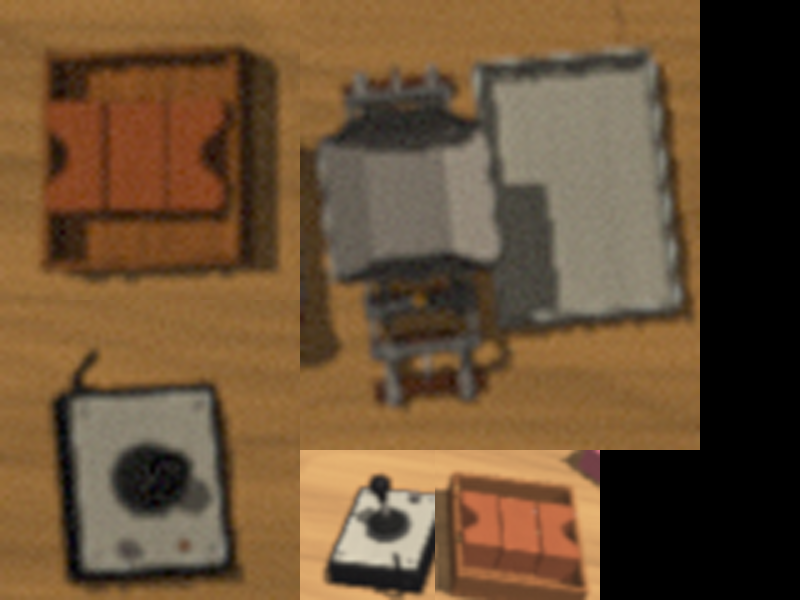

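```bash
sed -i '1i import functools' h.py; sed -i 's/^def qm/camera_model=functools.lru_cache(None)(camera_model)\ndef qm/' h.py
python3 - <<'E'
from h import *
np.set_printoptions(precision=1,suppress=True)
def cp(px,o,z): return ray("top",(px[0]/5+o[0]-.4,px[1]/5+o[1]-.4),z)[:2]
B=lambda x,y,z:cp((x,y),(90,175),z)
W=lambda x,y,z:cp((x-300,y),(215,110),z)
C=lambda x,y,z:cp((x,y-300),(305,165),z)
def show(n,ps):
    ps=np.array(ps);print(n,"c",ps.mean(0),"pts",ps.tolist() and np.round(ps).tolist())
def ang(a,b): d=a-b;return round(np.degrees(np.arctan2(d[1],d[0])),1)
s=[B(104,102,41),B(164,102,41),B(169,211,41),B(107,212,41)];show("stone",s);print(ang(s[0],s[3]),ang(s[1],s[2]))
s=[B(47,52,34),B(241,48,34),B(240,264,34),B(43,269,34)];show("box",s);print(ang(s[0],s[3]),ang(s[1],s[2]))
s=[W(477,66,28),W(653,52,28),W(685,314,28),W(503,330,28)];show("tray",s);print(ang(s[0],s[3]),ang(s[1],s[2]))
s=[W(320,142,90),W(495,130,90),W(500,262,90),W(335,277,90)];show("bed",s);print(ang(s[0],s[3]),ang(s[1],s[2]))
s=[W(349,90,15),W(455,85,15),W(488,382,15),W(378,388,15)];show("track",s);print(ang(s[0],s[3]),ang(s[1],s[2]))
s=[C(65,395,36),C(213,388,36),C(231,570,36),C(73,578,36)];show("ctl",s);print(ang(s[0],s[3]),ang(s[1],s[2]))
capture("top");capture("scene")
def net(l,z,near):
  for n in("top","scene"):
   for r in trace(n,l)[:3]:
    ys,xs=np.nonzero(r["mask"])
    if len(xs)<9: continue
    P=np.array([ray(n,(x,y),z)[:2] for x,y in zip(xs,ys)],np.float32)
    q=cv2.minAreaRect(P);print(l,n,round(r["score"],2),len(P),"mean",P.mean(0),"c",np.array(q[0]),"sz",np.array(q[1]),"ang",round(q[2],1))
net("tray",28,0);net("control",36,0);net("bed_floor",100,0);net("knob",95,0);net("stone_mid",41,0)
E
```

```text
stone c [434.7 334.7] pts [[468.0, 356.0], [468.0, 320.0], [402.0, 312.0], [401.0, 350.0]]
5.8 6.6
box c [434.8 333.1] pts [[499.0, 396.0], [504.0, 278.0], [371.0, 270.0], [366.0, 388.0]]
3.4 3.4
tray c [ 632.6 -130.6] pts [[712.0, -64.0], [724.0, -176.0], [554.0, -198.0], [541.0, -84.0]]
6.8 7.3
bed c [605.4 -27.8] pts [[641.0, 29.0], [651.0, -76.0], [571.0, -81.0], [559.0, 17.0]]
8.1 3.4
track c [603.6 -28.3] pts [[698.0, 18.0], [703.0, -50.0], [510.0, -76.0], [504.0, -6.0]]
7.2 7.6
ctl c [ 465.6 -328.4] pts [[519.0, -279.0], [526.0, -371.0], [412.0, -381.0], [405.0, -283.0]]
2.4 4.9
tray top 0.92 4143 mean [ 348.4 -571.2] c [ 350.6 -571.3] sz [237.7 171.5] ang 18.8
tray top 0.91 1827 mean [ 632.5 -129. ] c [ 633.3 -127.3] sz [174.3 113.8] ang 6.2
tray top 0.61 3958 mean [ 229.4 -255.6] c [ 230.3 -255.1] sz [231.6 156.8] ang 18.3
tray scene 0.9 2325 mean [ 652.8 -122.2] c [ 644.1 -121.3] sz [193.  122.2] ang 8.3
tray scene 0.71 2182 mean [ 248.5 -246.4] c [ 239.2 -248.8] sz [272.2 154. ] ang 19.0
tray scene 0.59 2448 mean [ 368.3 -561.2] c [ 359.6 -564.5] sz [268.4 166.7] ang 19.1

[... 553 characters left out ...]
462.1 -319.6] sz [30.7 40.1] ang 45.4
knob top 0.43 1239 mean [ 457.7 -311.8] c [ 460.6 -312.3] sz [119.   95.1] ang 4.5
knob scene 0.65 101 mean [ 496.1 -310.4] c [ 490.8 -310.8] sz [79.8 23.6] ang 25.0
knob scene 0.6 136 mean [ 494.4 -310.2] c [ 489.5 -311.1] sz [85.2 27.5] ang 27.3
stone_mid top 0.81 380 mean [309.1 432.1] c [309.1 432.1] sz [73.6 44.7] ang 48.1
stone_mid top 0.53 255 mean [434.2 331.6] c [434.1 332.6] sz [67.8 33.3] ang 4.0
stone_mid scene 0.86 303 mean [454.2 339.6] c [452.3 340.4] sz [38.2 95.3] ang 87.9
stone_mid scene 0.7 838 mean [464.4 330.5] c [453.7 334.9] sz [163.5 124.6] ang 3.5
stone_mid scene 0.67 386 mean [332.4 437.7] c [331.3 437.7] sz [77.1 70.8] ang 50.9
```

```bash
cat >> h.py <<'E'
def plan(x,y,z,yaw):
    s=sense();M=qm(s["ee_rot"]);d=M.T@(np.array([x,y,z])-s["eef_pos"])/10
    c=np.cos(yaw);k=np.sin(yaw)
    T=np.array([[k,c,0],[-c,k,0],[0,0,-1.]])
    rs=[]
    for sg in(1,-1):
        t=T.copy();t[:,:2]*=sg;rs.append(R.from_matrix(M.T@t).as_rotvec())
    print("shift",np.round(d,2),"rot",[np.round(r,3).tolist() for r in rs],"yaw now",round(np.arctan2(M[1,1],M[0,1]),3),"t",s["time_s"],s["eef_pos"].round(1))
E
python3 - <<'E'
from h import *
plan(434,333,120,np.radians(3.8))
E
```

```text
Traceback (most recent call last):
  File "h.py", line 29, in plan
    t=T.copy();t[:,:2]*=sg;rs.append(R.from_matrix(M.T@t).as_rotvec())
                                     ~~~~~~~~~~~~~^^^^^^^
  File "scipy/spatial/transform/_rotation.pyx", line 1143, in scipy.spatial.transform._rotation.Rotation.from_matrix
ValueError: Non-positive determinant (left-handed or null coordinate frame) in rotation matrix 0: [[-3.79368296e-01 -9.25245749e-01  1.26698306e-05]
 [-9.25245748e-01  3.79368295e-01 -5.23559341e-05]
 [-4.36355734e-05  3.15848884e-05  9.99999999e-01]].
```

```bash
sed -i 's/T=np.array.*/T=np.array([[-k,c,0],[c,k,0],[0,0,-1.]])/' h.py
python3 - <<'E'
from h import *
plan(434,333,120,np.radians(3.8))
E
```

```text
shift [-30.59  -7.16  12.83] rot [[0.0, -0.0, 1.182], [0.0, 0.0, -1.96]] yaw now 1.248 t 2.1 [166.6 497.9 248.3]
```

Call:
{"method": "step_arm", "body": {
  "commands": "1 -30.59 -7.16 6 0 0 1.18; 1 -30.59 -7.16 6 0 0 1.18; 1 -30.59 -7.16 6 0 0 1.18; 1 -30.59 -7.16 6 0 0 1.18; 1 -30.59 -7.16 6 0 0 1.18; 1 -30.59 -7.16 6 0 0 1.18; 1 -30.59 -7.16 12.8 0 0 1.18; 1 -30.59 -7.16 12.8 0 0 1.18; 1 -30.59 -7.16 12.8 0 0 1.18; 1 -30.59 -7.16 12.8 0 0 1.18; 1 -30.59 -7.16 12.8 0 0 1.18; 1 -30.59 -7.16 12.8 0 0 1.18; 1 -30.59 -7.16 12.8 0 0 1.18",
  "newtons": 40
}}

```text
time_s: 3.18
eef_pos: [433.9, 333.4, 121.0]
ee_rot: [0.0, 0.682, 0.732, 0.001]
force: [0.8, -0.4, 0.4]
grip_width: 1.0
grip_force: 0.0
```

Run:
```python
from h import *
plan(434,333,80,np.radians(3.8))
I=capture("scene");T=capture("top")
a=cv2.resize(I[170:270,350:450],(400,400),interpolation=cv2.INTER_CUBIC)
b=cv2.resize(T[160:260,70:170],(400,400),interpolation=cv2.INTER_CUBIC)
save("","c2.png",np.hstack([a,b]))
```

```text
shift [-0.05 -0.    4.1 ] rot [[0.001, -0.001, 0.004], [0.001, 0.002, -3.137]] yaw now 0.071 t 3.1833 [433.9 333.4 121. ]
```

View pics/c2.png

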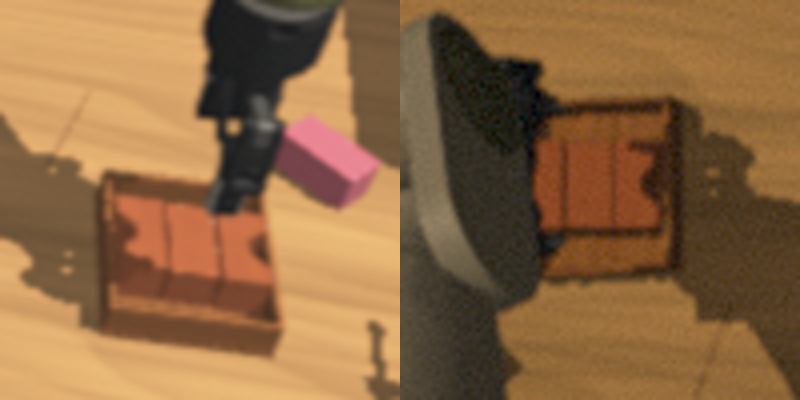

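Run:
```python
from h import *
np.set_printoptions(precision=1,suppress=True)
y=np.radians(3.8);X=np.array([np.cos(y),np.sin(y)]);Y=np.array([-X[1],X[0]])
P=[np.r_[np.array([434,333])+a*33*X+b*18*Y,41] for a,b in((-1,-1),(-1,1),(1,-1),(1,1))]
print("scene crop",(proj("scene",P)-[350,170])*4+1.5); print("top crop",(proj("top",P)-[70,160])*4+1.5)
print("tip",(proj("scene",[[434+50,336,116],[434-50,330,116]])-[350,170])*4)
```

```text
scene crop [[156.  199.3]
 [205.7 205.4]
 [161.3 267.1]
 [213.  273.7]]
top crop [[214.6 228.4]
 [166.7 230.5]
 [214.9 142. ]
 [167.3 144. ]]
tip [[214.2 217.6]
 [203.4 113.8]]
```

Call:
{"method": "step_arm", "body": {
  "commands": "1 -0.05 0 3 0 0 0; 1 -0.05 0 6 0 0 0; 1 -0.05 0 8 0 0 0; 1 -0.05 0 9 0 0 0; 1 -0.05 0 9.5 0 0 0; 1 -0.05 0 9.5 0 0 0"
}}

```text
time_s: 3.78
eef_pos: [433.9, 332.6, 25.3]
ee_rot: [-0.0, 0.682, 0.731, -0.0]
force: [-0.9, -0.3, 0.7]
grip_width: 1.0
grip_force: 0.0
```

Call:
{"method": "step_arm", "body": {
  "commands": "0.6 0 0 0 0 0 0; 0.6 0 0 0 0 0 0; 0.6 0 0 0 0 0 0; 0.6 0 0 0 0 0 0; 0.6 0 0 0 0 0 0; 0.6 0 0 0 0 0 0",
  "newtons": 40
}}

```text
time_s: 4.28
eef_pos: [434.8, 332.9, 26.9]
ee_rot: [0.001, 0.683, 0.731, 0.001]
force: [-0.5, -0.5, 7.4]
grip_width: 0.764
grip_force: 45.3
```

Call:
{"method": "step_arm", "body": {
  "commands": "0.6 0 0 -0.5 0 0 0; 0.6 0 0 -1.5 0 0 0; 0.6 0 0 -3 0 0 0; 0.6 0 0 -5.5 0 0 0; 0.6 0 0 -8 0 0 0; 0.6 0 0 -8 0 0 0"
}}

```text
time_s: 4.78
eef_pos: [435.9, 333.5, 110.7]
ee_rot: [0.002, 0.683, 0.731, 0.004]
force: [0.2, 0.3, -1.5]
grip_width: 0.768
grip_force: 45.0
```

Run:
```python
from h import *
plan(400,30,60,np.radians(4))
```

```text
shift [-30.05  -5.69   4.93] rot [[0.008, -0.003, -0.002], [-0.005, -0.012, 3.14]] yaw now 0.068 t 4.7833 [435.9 333.5 110.7]
```

Call:
{"method": "step_arm", "body": {
  "commands": "0.6 -4 -0.7 0 0 0 0; 0.6 -8 -1.5 0 0 0 0; 0.6 -12 -2.3 0 0 0 0; 0.6 -16 -3 0 0 0 0; 0.6 -20 -3.8 0 0 0 0; 0.6 -24 -4.5 0 0 0 0; 0.6 -27 -5.2 1 0 0 0; 0.6 -29 -5.6 3 0 0 0; 0.6 -30 -5.7 5 0 0 0; 0.6 -30 -5.7 6.5 0 0 0; 0.6 -30 -5.7 7.2 0 0 0; 0.6 -30 -5.7 7.2 0 0 0; 0.6 -30 -5.7 7.2 0 0 0"
}}

```text
time_s: 5.87
eef_pos: [397.6, 29.5, 33.7]
ee_rot: [0.0, 0.682, 0.731, 0.0]
force: [-0.5, 0.7, -1.7]
grip_width: 0.768
grip_force: 45.1
```

Run:
```python
from h import *
plan(400,30,21,np.radians(4))
save("scene","c3.png",cv2.resize(capture("scene")[120:320,220:460],(720,600),interpolation=cv2.INTER_CUBIC))
```

```text
shift [0.03 0.24 1.27] rot [[0.0, 0.0, -0.001], [0.0, -0.0, 3.14]] yaw now 0.069 t 5.8667 [397.6  29.5  33.7]
```

View pics/c3.png

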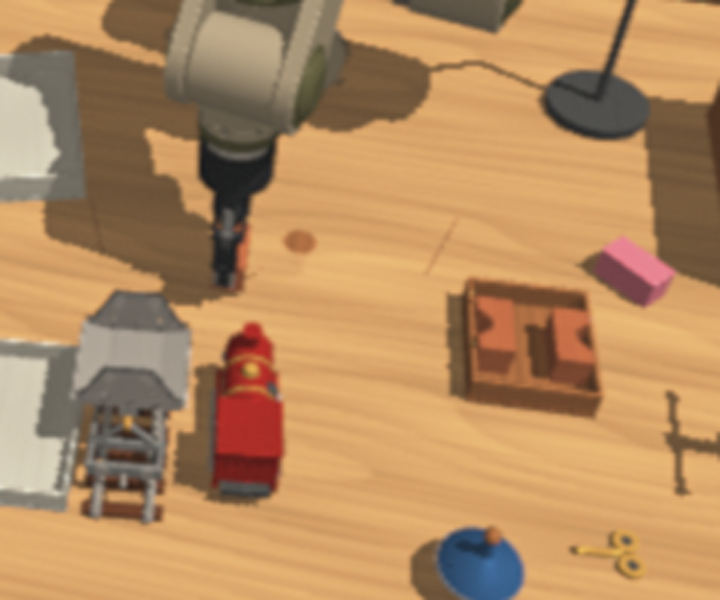

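The picture shows the stone held at about (235,260), with both arch stones still in the box (500,335 and 575,340). I'll lower it now.

Call:
{"method": "step_arm", "body": {
  "commands": "0.6 0 0 0.5 0 0 0; 0.6 0 0 0.9 0 0 0; 0.6 0 0 1.1 0 0 0; 0.6 0 0 1.2 0 0 0; 0.6 0 0 1.2 0 0 0"
}}

```text
time_s: 6.33
eef_pos: [397.5, 29.4, 21.9]
ee_rot: [-0.0, 0.683, 0.731, -0.0]
force: [-4.4, 1.6, 12.9]
grip_width: 0.763
grip_force: 46.7
```

Call:
{"method": "step_arm", "body": {
  "commands": "1 0 0 0 0 0 0; 1 0 0 0 0 0 0; 1 0 0 0 0 0 0; 1 0 0 -2 0 0 0; 1 0 0 -5 0 0 0; 1 0 0 -8 0 0 0; 1 -12 0 -10 0 0 0; 1 -12 0 -10 0 0 0; 1 -12 0 -10 0 0 0; 1 -12 0 -10 0 0 0"
}}

```text
time_s: 7.17
eef_pos: [407.0, -95.9, 122.7]
ee_rot: [0.002, 0.684, 0.729, 0.0]
force: [0.5, 0.2, -0.1]
grip_width: 0.998
grip_force: 0.0
```

Run:
```python
from h import *
np.set_printoptions(precision=1,suppress=True)
plan(397.5,29.5,80,np.radians(94))
I=capture("top")
for r in trace("top","stone_mid")[:4]:
    m=r["mask"];ys,xs=np.nonzero(m);P=np.array([ray("top",(x,y),36)[:2] for x,y in zip(xs,ys)],np.float32);q=cv2.minAreaRect(P);print(round(r["score"],2),P.mean(0),q)
s=proj("top",[[397.5,29.5,36]])[0];print(s)
c=I[int(s[1])-30:int(s[1])+30,int(s[0])-40:int(s[0])+40];save("","c4.png",cv2.resize(c,None,fx=6,fy=6,interpolation=cv2.INTER_CUBIC))
```

```text
shift [12.6 -0.2  4.2] rot [[0.0, 0.005, -1.577], [0.005, -0.0, 1.564]] yaw now 0.063 t 7.1667 [407.  -95.9 122.7]
0.68 [309.7 432.5] ((309.78045654296875, 432.3594665527344), (71.72016906738281, 40.77574920654297), 47.9608268737793)
0.51 [404.6  35. ] ((397.72564697265625, 31.07990837097168), (57.898162841796875, 33.618526458740234), 2.1552348136901855)
0.27 [603.3  80.5] ((601.4163818359375, 78.66055297851562), (173.01638793945312, 69.29646301269531), 11.740870475769043)
[217.  220.5]
```

View pics/c4.png

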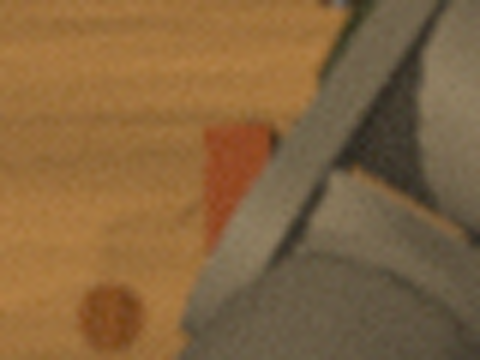

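Call:
{"method": "step_arm", "body": {
  "commands": "0.6 4 -0.2 0 0 0 0.12; 0.6 8 -0.2 0 0 0 0.24; 0.6 12.6 -0.2 0 0 0 0.36; 0.6 12.7 -0.2 0 0 0 0.48; 0.6 12.7 -0.2 0 0 0 0.6; 0.6 12.7 -0.2 0 0 0 0.72; 0.6 12.7 -0.2 0 0 0 0.84; 0.6 12.7 -0.2 0 0 0 0.96; 0.6 12.7 -0.2 0 0 0 1.08; 0.6 12.7 -0.2 0 0 0 1.2; 0.6 12.7 -0.2 1 0 0 1.32; 0.6 12.7 -0.2 2 0 0 1.44; 0.6 12.7 -0.2 3 0 0 1.56; 0.6 12.7 -0.2 4 0 0 1.56; 0.6 12.7 -0.2 4 0 0 1.56; 0.6 12.7 -0.2 4 0 0 1.56"
}}

```text
time_s: 8.6
eef_pos: [394.4, 37.0, 81.0]
ee_rot: [-0.0, 0.999, 0.04, -0.001]
force: [-0.0, -0.4, 0.9]
grip_width: 0.601
grip_force: 0.0
```

Run:
```python
from h import *
plan(397.5,30.5,27,np.radians(94))
```

```text
shift [0.27 0.68 5.4 ] rot [[-0.002, -0.001, -3.13], [-0.001, 0.002, 0.011]] yaw now -1.49 t 8.6 [394.4  37.   81. ]
```

Call:
{"method": "step_arm", "body": {
  "commands": "0.6 0.27 0.7 1 0 0 0.01; 0.6 0.27 0.7 2.5 0 0 0.01; 0.6 0.27 0.7 4 0 0 0.01; 0.6 0.27 0.7 5 0 0 0.01; 0.6 0.27 0.7 5.4 0 0 0.01; 0.6 0.27 0.7 5.4 0 0 0.01; 0.25 0.27 0.7 5.4 0 0 0.01; 0.25 0.27 0.7 5.4 0 0 0.01; 0.25 0.27 0.7 5.4 0 0 0.01; 0.25 0.27 0.7 5.4 0 0 0.01; 0.25 0.27 0.7 5.4 0 0 0.01; 0.25 0.27 0.7 5.4 0 0 0.01"
}}

```text
time_s: 9.6
eef_pos: [398.8, 29.4, 28.1]
ee_rot: [0.0, 0.999, 0.034, 0.001]
force: [-0.5, 1.3, 7.8]
grip_width: 0.396
grip_force: 40.9
```

Call:
{"method": "step_arm", "body": {
  "commands": "0.25 0 0 -1 0 0 0; 0.25 0 0 -3 0 0 0; 0.25 0 0 -6 0 0 0; 0.25 0 0 -10 0 0 0; 0.25 0 0 -14 0 0 0; 0.25 0 0 -16 0 0 0; 0.25 0 0 -16 0 0 0; 0.25 0 0 -16 0 0 0"
}}

```text
time_s: 10.27
eef_pos: [398.3, 29.4, 187.9]
ee_rot: [0.0, 0.999, 0.034, 0.001]
force: [-0.9, 0.3, -2.2]
grip_width: 0.392
grip_force: 40.1
```

Run:
```python
from h import *
plan(607,-25.5,180,np.radians(97))
```

```text
shift [20.44  6.91  0.84] rot [[-0.003, -0.001, 3.088], [0.001, -0.002, -0.053]] yaw now -1.502 t 10.2667 [398.3  29.4 187.9]
```

Call:
{"method": "step_arm", "body": {
  "commands": "0.25 3.5 1.2 0 0 0 -0.05; 0.25 7 2.4 0 0 0 -0.05; 0.25 10.5 3.6 0 0 0 -0.05; 0.25 14 4.8 0 0 0 -0.05; 0.25 17 5.8 0 0 0 -0.05; 0.25 19 6.5 0.5 0 0 -0.05; 0.25 20.4 6.9 0.8 0 0 -0.05; 0.25 20.4 6.9 0.8 0 0 -0.05; 0.25 20.4 6.9 0.8 0 0 -0.05; 0.25 20.4 6.9 0.8 0 0 -0.05"
}}

```text
time_s: 11.1
eef_pos: [605.5, -25.1, 178.3]
ee_rot: [-0.0, 0.998, 0.059, -0.001]
force: [0.4, -0.6, -1.6]
grip_width: 0.385
grip_force: 40.1
```

Run:
```python
from h import *
plan(607,-25.5,170,np.radians(97))
I=capture("scene");T=capture("top")
a=cv2.resize(I[180:300,210:330],(400,400),interpolation=cv2.INTER_CUBIC)
b=cv2.resize(T[90:210,180:300],(400,400),interpolation=cv2.INTER_CUBIC)
save("","c5.png",np.hstack([a,b]))
```

```text
shift [0.14 0.05 0.83] rot [[0.003, 0.001, 3.138], [-0.001, 0.002, -0.003]] yaw now -1.452 t 11.1 [605.5 -25.1 178.3]
```

View pics/c5.png

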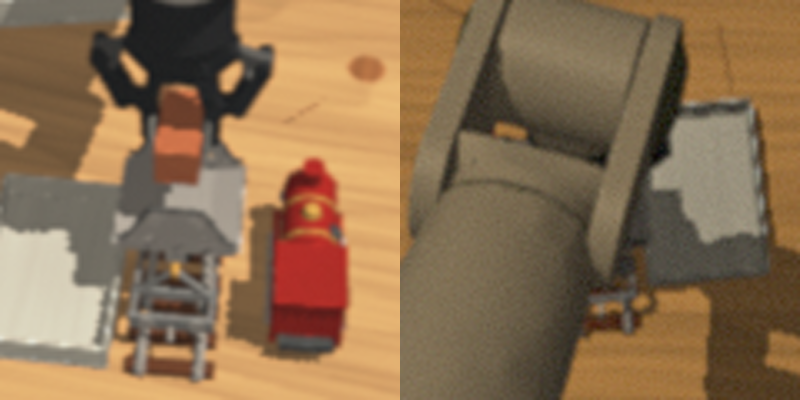

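Run:
```python
from h import *
np.set_printoptions(precision=1,suppress=True)
y=np.radians(7);X=np.array([np.cos(y),np.sin(y)]);Y=np.array([-X[1],X[0]])
f=lambda P:((proj("scene",P)-[210,180])*10/3+1.2)
def pt(c,a,b,z): return np.r_[np.array(c)+a*X+b*Y,z]
S=(604.3,-25);B=(606,-25.5)
print("stone near bottom",f([pt(S,33,-17,150),pt(S,33,17,150)]),"near top",f([pt(S,33,-17,186),pt(S,33,17,186)]),"far top",f([pt(S,-33,-17,186),pt(S,-33,17,186)]))
print("plate near top",f([pt(B,42,-20,135),pt(B,42,20,135)]),"near bot",f([pt(B,42,-46,95),pt(B,42,46,95)]),"far top",f([pt(B,-42,-20,135),pt(B,-42,20,135)]))
```

```text
stone near bottom [[152.1 183.1]
 [196.7 187. ]] near top [[151.9 151.9]
 [197.7 155.9]] far top [[161.9  87.8]
 [205.6  91.4]]
plate near top [[145.7 206. ]
 [198.  210.7]] near bot [[113.1 235.2]
 [230.3 245.9]] far top [[158.2 124.6]
 [207.8 128.8]]
```

Run:
```python
from h import *
y=np.radians(7);X=np.array([np.cos(y),np.sin(y)]);Y=np.array([-X[1],X[0]]);B=np.array((606,-25.5))
def pt(a,b,z): return np.r_[B+a*X+b*Y,z]
e=[[pt(s*42,-46,86+4),pt(s*42,-20,135),pt(s*42,20,135),pt(s*42,46,90)] for s in(1,-1)]
e+=[[pt(-42,b,z),pt(42,b,z)] for b,z in((-49,90.3),(-24,85),(24,85),(49,90.3))]
out=[]
for n,(c,r) in(("scene",(225,205)),("top",(205,110))):
    im=cv2.imread(f"pics/{n}0.png")[r:r+80,c:c+80];im=cv2.resize(im,(480,480),interpolation=cv2.INTER_CUBIC);o=im.copy()
    for l in e: cv2.polylines(o,[np.int32((proj(n,l)-[c,r])*6+2.5)],False,(0,255,0) ,1)
    out.append(o[:, :400])
cv2.imwrite("pics/c6.png",np.hstack(out))
```

```text
(no output)
```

View pics/c6.png

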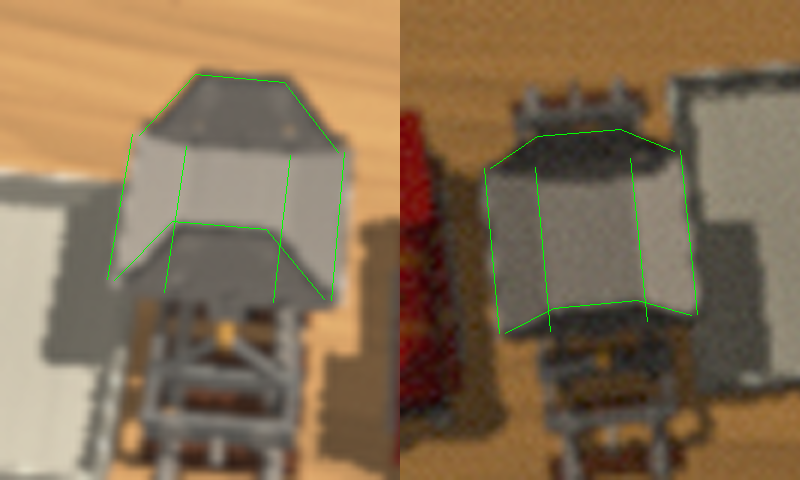

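Call:
{"method": "step_arm", "body": {
  "commands": "0.25 0.1 0 1.5 0 0 0; 0.25 0.15 0 3 0 0 0; 0.25 0.15 0 4.5 0 0 0; 0.25 0.15 0 5.3 0 0 0; 0.25 0.15 0 5.3 0 0 0; 0.25 0.15 0 5.3 0 0 0; 0.25 0.15 0 5.3 0 0 0"
}}

```text
time_s: 11.78
eef_pos: [608.4, -25.3, 127.4]
ee_rot: [0.0, 0.998, 0.059, 0.001]
force: [0.1, -0.7, -0.7]
grip_width: 0.394
grip_force: 40.1
```

Run:
```python
from h import *
plan(607.5,-25,113,np.radians(97))
```

```text
shift [-0.08 -0.04  1.44] rot [[-0.003, -0.001, 3.138], [0.001, -0.002, -0.003]] yaw now -1.452 t 11.7833 [608.4 -25.3 127.4]
```

Call:
{"method": "step_arm", "body": {
  "commands": "0.25 -0.1 0 0.5 0 0 0; 0.25 -0.1 0 0.9 0 0 0; 0.25 -0.1 0 1.15 0 0 0; 0.25 -0.1 0 1.25 0 0 0; 0.25 -0.1 0 1.25 0 0 0; 0.25 -0.1 0 1.25 0 0 0"
}}

```text
time_s: 12.28
eef_pos: [607.1, -25.4, 113.8]
ee_rot: [0.0, 0.998, 0.059, 0.0]
force: [-0.6, 0.1, -0.8]
grip_width: 0.387
grip_force: 40.1
```

Call:
{"method": "step_arm", "body": {
  "commands": "0.25 0 0 0.1 0 0 0; 0.25 0 0 0.1 0 0 0; 0.25 0 0 0.1 0 0 0"
}}

```text
time_s: 12.53
eef_pos: [607.2, -25.5, 113.2]
ee_rot: [0.0, 0.998, 0.059, 0.0]
force: [-0.1, 0.8, 1.9]
grip_width: 0.389
grip_force: 40.3
```

Call:
{"method": "step_arm", "body": {
  "commands": "0.25 0 0 0.1 0 0 0; 0.25 0 0 0.1 0 0 0; 0.25 0 0 0.1 0 0 0"
}}

```text
time_s: 12.78
eef_pos: [607.3, -25.4, 113.1]
ee_rot: [0.0, 0.998, 0.059, 0.001]
force: [-3.5, 0.9, 10.0]
grip_width: 0.387
grip_force: 41.4
```

Call:
{"method": "step_arm", "body": {
  "commands": "0.45 0 0 -0.05 0 0 0; 0.5 0 0 -0.05 0 0 0; 0.6 0 0 -0.05 0 0 0; 0.6 0 0 -0.05 0 0 0; 0.6 0 0 -1 0 0 0; 0.6 0 0 -3 0 0 0; 0.6 0 0 -6 0 0 0; 0.6 0 0 -10 0 0 0; 0.6 0 0 -13 0 0 0; 0.6 0 0 -13 0 0 0"
}}

```text
time_s: 13.62
eef_pos: [608.8, -25.7, 249.5]
ee_rot: [0.002, 0.998, 0.059, 0.006]
force: [0.6, -0.1, 1.1]
grip_width: 0.597
grip_force: 0.0
```

Run:
```python
from h import *
plan(450,-250,200,np.radians(4.5))
plan(466,-290,200,np.radians(94.5))
```

```text
shift [-18.49  20.36   4.82] rot [[0.012, -0.006, -1.53], [-0.006, -0.012, 1.611]] yaw now -1.452 t 13.6167 [608.8 -25.7 249.5]
shift [-17.37  24.52   4.85] rot [[0.017, 0.006, -3.101], [0.004, -0.011, 0.04]] yaw now -1.452 t 13.6167 [608.8 -25.7 249.5]
```

Run:
```python
from h import *
plan(466,-328,170,np.radians(94))
```

```text
shift [-17.86  28.28   7.86] rot [[0.017, 0.006, -3.092], [0.004, -0.011, 0.049]] yaw now -1.452 t 13.6167 [608.8 -25.7 249.5]
```

Call:
{"method": "step_arm", "body": {
  "commands": "0.7 -17.9 28.3 2 0 0 0.05; 0.7 -17.9 28.3 2 0 0 0.05; 0.7 -17.9 28.3 2 0 0 0.05; 0.7 -17.9 28.3 2 0 0 0.05; 0.7 -17.9 28.3 2 0 0 0.05; 0.7 -17.9 28.3 2 0 0 0.05; 0.7 -17.9 28.3 2 0 0 0.05; 0.7 -17.9 28.3 7 0 0 0.05; 0.7 -17.9 28.3 7 0 0 0.05; 0.7 -17.9 28.3 7 0 0 0.05; 0.7 -17.9 28.3 7 0 0 0.05; 0.7 -17.9 28.3 7 0 0 0.05"
}}

```text
time_s: 14.62
eef_pos: [463.6, -327.3, 173.1]
ee_rot: [0.001, 0.999, 0.035, 0.001]
force: [0.4, -0.4, 0.3]
grip_width: 0.699
grip_force: 0.0
```

Run:
```python
from h import *
plan(466,-328,91,np.radians(94))
I=capture("scene");T=capture("top")
a=cv2.resize(I[200:290,210:300],(400,400),interpolation=cv2.INTER_CUBIC)
b=cv2.resize(I[150:240,140:230],(400,400),interpolation=cv2.INTER_CUBIC)
c=cv2.resize(T[100:160,200:260],(200,200));d=cv2.resize(T[165:225,305:365],(200,200))
save("","c7.png",np.vstack([np.hstack([a,b]),np.hstack([c,d,c*0,c*0])]))
```

```text
shift [0.22 0.08 8.21] rot [[-0.002, -0.002, 3.141], [0.001, -0.001, -0.0]] yaw now -1.501 t 14.6167 [ 463.6 -327.3  173.1]
```

View pics/c7.png

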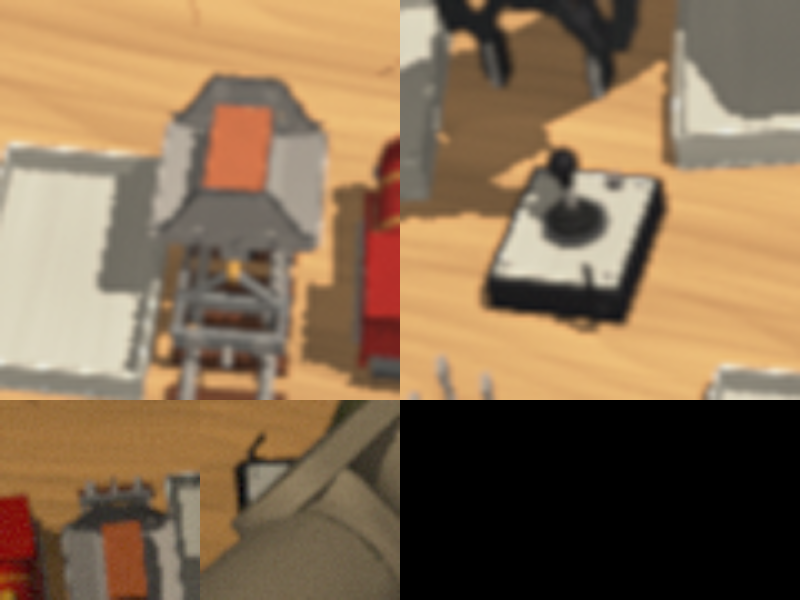

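Call:
{"method": "step_arm", "body": {
  "commands": "0.7 0.1 0 2 0 0 0; 0.7 0.1 0 5 0 0 0; 0.7 0.1 0 7 0 0 0; 0.7 0.1 0 8.2 0 0 0; 0.7 0.1 0 8.2 0 0 0; 0.7 0.1 0 8.2 0 0 0; 0.5 0.1 0 8.2 0 0 0; 0.5 0.1 0 8.2 0 0 0; 0.5 0.1 0 8.2 0 0 0"
}}

```text
time_s: 15.47
eef_pos: [464.3, -327.8, 90.9]
ee_rot: [0.001, 0.999, 0.035, 0.001]
force: [-0.6, 0.4, 0.3]
grip_width: 0.499
grip_force: 0.0
```

Run:
```python
from h import *
plan(466,-328,91,np.radians(94))
d=np.array([.07,-.998]);plan(466+22*.07,-350,91,np.radians(94))
for n in("scene","top"):
    capture(n)
    for r in spot_point(n,"knob")[:2]:print(n,r["score"],ray(n,r["xy"],95).round())
```

```text
shift [ 0.17  0.03 -0.01] rot [[-0.002, -0.002, 3.141], [0.001, -0.001, -0.001]] yaw now -1.502 t 15.4667 [ 464.3 -327.8   90.9]
shift [ 0.17  2.24 -0.01] rot [[-0.002, -0.002, 3.141], [0.001, -0.001, -0.001]] yaw now -1.502 t 15.4667 [ 464.3 -327.8   90.9]
scene 0.53 [707. 376.  95.]
scene 0.5 [ 456. -327.   95.]
top 0.69 [582.  80.  95.]
```

Call:
{"method": "step_arm", "body": {
  "commands": "0.5 0.1 0.5 0 0 0 0; 0.5 0.1 1 0 0 0 0; 0.5 0.1 1.4 0 0 0 0; 0.5 0.1 1.8 0 0 0 0; 0.5 0.1 2.2 0 0 0 0; 0.5 0.1 2.6 0 0 0 0; 0.5 0.1 2.9 0 0 0 0; 0.5 0.1 3.1 0 0 0 0; 0.5 0.1 3.1 0 0 0 0"
}}

```text
time_s: 16.42
eef_pos: [466.7, -358.3, 89.3]
ee_rot: [-0.001, 0.999, 0.034, -0.0]
force: [0.0, 7.1, 0.3]
grip_width: 0.504
grip_force: 3.4
```

Call:
{"method": "step_arm", "body": {
  "commands": "0.5 0 0.15 0 0 0 0; 0.5 0 0.3 0 0 0 0; 0.5 0 0.3 0 0 0 0"
}}

```text
time_s: 16.67
eef_pos: [466.8, -360.3, 89.0]
ee_rot: [-0.002, 0.999, 0.034, -0.001]
force: [-0.0, 7.8, -0.8]
grip_width: 0.501
grip_force: 4.0
```

Call:
{"method": "step_arm", "body": {
  "commands": "0.5 0 0.1 0 0 0 0; 0.5 0 0.2 0 0 0 0; 0.5 0 0.2 0 0 0 0"
}}

```text
time_s: 16.92
eef_pos: [466.8, -361.9, 88.7]
ee_rot: [-0.002, 0.999, 0.035, -0.001]
force: [0.7, 9.1, -1.4]
grip_width: 0.497
grip_force: 4.6
```

Call:
{"method": "step_arm", "body": {
  "commands": "0.5 0 0.1 0 0 0 0; 0.5 0 0.2 0 0 0 0; 0.5 0 0.2 0 0 0 0"
}}

```text
time_s: 17.17
eef_pos: [466.9, -362.8, 88.4]
ee_rot: [-0.003, 0.999, 0.035, -0.001]
force: [-1.6, 13.3, -0.1]
grip_width: 0.5
grip_force: 6.7
```

Run:
```python
from h import *
np.set_printoptions(precision=1,suppress=True)
T=capture("top");I=capture("scene");save("","c8.png",np.hstack([cv2.resize(I[190:300,190:300],(400,400),interpolation=cv2.INTER_CUBIC),cv2.resize(T[100:210,195:305],(400,400),interpolation=cv2.INTER_CUBIC)]))
for n in("top","scene"):
  for r in spot_point(n,"stone_mid")[:4]:print(n,r["score"],ray(n,r["xy"],21))
```

```text
top 0.93 [307.8 443.2  21. ]
scene 0.91 [317.4 437.6  21. ]
scene 0.54 [ 614.4 -113.1   21. ]
scene 0.42 [ 403.3 -384.9   21. ]
```

View pics/c8.png

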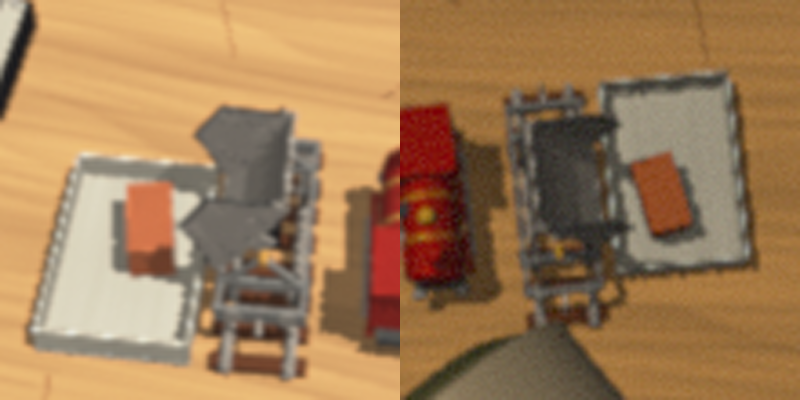

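Bed fully tipped, and the stone lies in the tray, at (150,225) in the scene crop and (660,190) in the top crop. I'll hold the stick over a bit longer.

Call:
{"method": "step_arm", "body": {
  "commands": "0.5 0 0.05 0 0 0 0; 0.5 0 0.05 0 0 0 0; 0.5 0 0.05 0 0 0 0; 0.5 0 0.05 0 0 0 0; 0.5 0 0.05 0 0 0 0; 0.5 0 0.05 0 0 0 0; 0.5 0 0.05 0 0 0 0; 0.5 0 0.05 0 0 0 0; 0.5 0 0.05 0 0 0 0; 0.5 0 0.05 0 0 0 0; 0.5 0 0.05 0 0 0 0; 0.5 0 0.05 0 0 0 0; 0.5 0 0.05 0 0 0 0; 0.5 0 0.05 0 0 0 0"
}}

```text
time_s: 18.53
eef_pos: [466.9, -362.9, 88.4]
ee_rot: [-0.004, 0.999, 0.035, -0.002]
force: [-1.5, 15.0, -0.0]
grip_width: 0.502
grip_force: 7.4
```

Call:
{"method": "step_arm", "body": {
  "commands": "0.5 0 -0.5 0 0 0 0; 0.5 0 -1 0 0 0 0; 0.5 0 -1.5 0 0 0 0; 0.5 0 -2 0 0 0 0; 0.5 0 -2.5 0 0 0 0; 0.5 0 -3 0 0 0 0; 0.5 0 -3.4 0 0 0 0; 0.5 0 -3.5 0 0 0 0; 0.5 0 -3.5 0 0 0 0; 0.7 0 -3.5 0 0 0 0; 0.7 0 -3.5 0 0 0 0; 0.7 0 -3.5 0 0 0 0"
}}

```text
time_s: 19.53
eef_pos: [465.0, -331.2, 89.8]
ee_rot: [0.0, 0.999, 0.034, 0.0]
force: [0.6, -0.3, 1.2]
grip_width: 0.699
grip_force: 0.0
```

Call:
{"method": "step_arm", "body": {
  "commands": "0.7 0 0 -2 0 0 0; 0.7 0 0 -5 0 0 0; 0.7 0 0 -8 0 0 0; 0.7 0 0 -11 0 0 0; 0.7 0 0 -14 0 0 0; 0.7 0 0 -14 0 0 0; 0.7 0 0 -14 0 0 0; 0.7 0 0 -14 0 0 0"
}}

```text
time_s: 20.2
eef_pos: [464.8, -330.8, 228.9]
ee_rot: [-0.001, 0.999, 0.034, -0.0]
force: [-0.3, 0.0, -0.1]
grip_width: 0.699
grip_force: 0.0
```

Run:
```python
from h import *
I=capture("scene");save("","c9.png",cv2.resize(I[140:320,130:400],(800,533),interpolation=cv2.INTER_CUBIC))
```

```text
(no output)
```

View pics/c9.png

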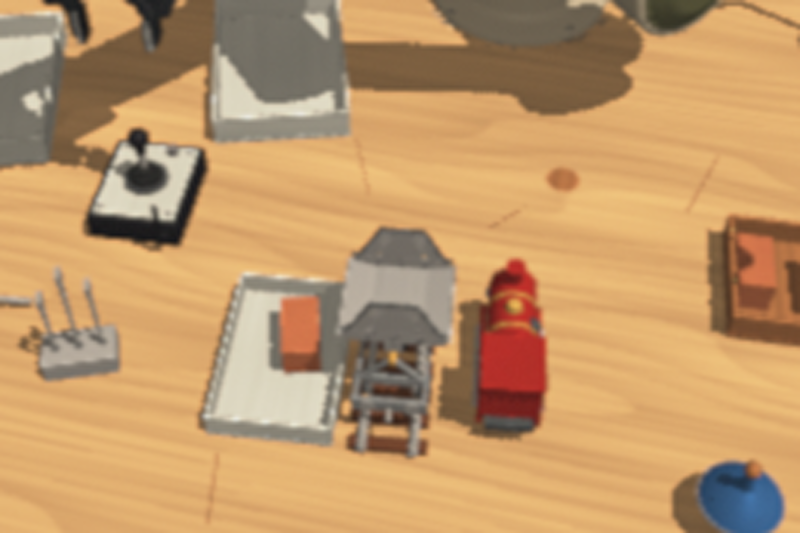

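The stone lies in the tray (300,335), the bed is level again, the stick is upright (140,140), and the hand is clear.

```bash
python3 -c "
from rig import *
print(finish_job())"
```

```text
the job is handed in; nothing more can be done
None
```

The stone was set on the wagon's bed and tipped into the tray. The bed is level, the stick is back at its centre, nothing else was seen to move, and the job was handed in at about 20 s.

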